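Fetch the rosette from behind the containers

TASK

Clear the three tall containers (tin, glass jar, white bottle) out of the rack and stand them upright in the empty tray. Then take the round marble rosette from behind them and lay it, petals up, in the middle of the bare square field of the mosaic panel. Finally put each container back upright on the very spot in the rack where it stood at the start. Leave the other two carvings in their places, set everything down gently instead of dropping it, and never tip a container over.

Things in the scene. Friction and masses are not known exactly. Their poses are not given: they have to be found in the camera images.
- rack: Low wooden rack, fixed, 160 (x) x 256 mm (y), two low battens making three lanes, each 76 mm wide and 146 mm long, centred at y = -82, 0, +82 mm. Origin: centre of its underside; +x points to the back, away from the robot. Floor 6 mm up; rim and battens 10 mm above the floor. Each lane starts with a tall container in front (x about -36 mm) and a small carving close behind (x about +32 mm).
- tin: Bare steel press-lid tin with a cream band, upright round can 62 mm in diameter; straight side to 104 mm, 108 mm high over the lid. About 0.2 to 0.45 kg. Origin: centre of its underside, z up. Starts in front in one of the three lanes.
- jar: Closed glass jar full of stone chips with a dark steel screw lid, upright, 58 mm in diameter (lid 60 mm), 100 mm high. About 0.2 to 0.42 kg. Origin: centre of its underside, z up. Starts in front in one of the three lanes.
- bottle: White rectangular plastic bottle with a narrow black cap, upright. Body 46 mm (its x) by 58 mm (its y), straight to 94 mm high; shoulder and cap (30 mm in diameter) above, 116 mm high in all. About 0.18 to 0.37 kg. Origin: centre of its underside, z up; at the start its x is nearly along the rack's x. Starts in front in one of the three lanes.
- rosette: The carving to fetch: round white marble rosette with eight petals and a button in the middle, 56 mm in diameter, straight side 28 mm high (petals to 32 mm, button to 37 mm), 0.2 kg. Origin: centre of its flat underside, z up. Starts behind a container at the back of one of the three lanes.
- diamond_block: Another white marble carving, not wanted: 50 mm square block topped by a stepped pyramid, 31 mm high. Origin: centre of its underside, z up. Stands at the back of another lane and stays there.
- finial: Third white marble carving, not wanted: small turned finial, 44 mm in diameter, 46 mm high, pointed at the top. Origin: centre of its underside, z up. Stands at the back of the remaining lane and stays there.
- tray: Empty shallow white plastic tray, fixed, the side area: 290 mm (its x) by 120 mm (its y), on the robot's left or right. Origin: centre of its underside. Floor 4 mm above the origin, rim 14 mm above the origin and 6 mm wide. Its x runs roughly away from the robot; the three containers fit in a row along x about 88 mm apart.
- panel: Mosaic panel under restoration, fixed, 200 mm (its x) by 180 mm (its y): plywood backing 12 mm thick bordered by inlaid marble, with one bare sunk square field of 92 x 92 mm in its middle. Origin: centre of its underside; field floor 12 mm above it, top of the marble border 20 mm above it (inlay 0.6 mm more). On the robot's other side from the tray.

How it is judged:
By the outcome, as a careful person would: the job done as asked, in the order asked, and still so for the second after the job is handed in, with the robot touching nothing.
It also fails if it takes over 144 s, if anything falls off the work surface, if the arm or the gripper's body presses on something with over 40 N, if the wrist force passes 120 N, or if a joint passes its speed limit or range.

ROBOT

A 6-joint arm with a two-finger parallel gripper is mounted at the origin on the work surface. World frame = base frame: x ahead of the robot, y to its left, z up, the work surface at z = 0. Lengths are in m, angles in degrees, forces in N, time in s.
With the tool pointing down it reaches from about 0.3 to 0.95 m from the base axis. Payload 3.1 kg.
Tool frame: the origin (TCP) lies midway between the tips of the shut fingers; the grasp point (between the pads) lies r.pinch_z behind it (r.pinch_z is the distance from the TCP to the grasp point, in m); z points along the fingers, y is the line along which they close (so a half turn about z gives the same grasp; the last joint's range is limited). The gripper opens to 85 mm and grips with 20 to 120 N. Pads are 22 mm wide; open, the fingers measure 114 mm over their backs; the gripper's body (76 mm by 85 mm) begins 54 mm behind the grasp point. The pads swing forward as they close: fully open they stand 13 mm farther back than shut.
Start: joints at [67.053, 17.653, 93.61, -0, 68.738, -3.994], TCP at [0.203, 0.591, 0.231] pointing down, gripper open.
Joint ranges: [-175.34, 175.34], [-45.06, 112.39], [2.9, 150.54], [-68.45, 248.45], [3.09, 151.38], [-168.51, 168.51]. Speed limits (degrees/s): [159.86, 159.86, 180, 180, 180, 180].

INTERFACE

Orientations are given as [roll, pitch, yaw] about the fixed x, y, z axes, in that order (R = Rz(yaw) Ry(pitch) Rx(roll)).
In Python, from plant import r, camera gives the robot as it stands. The module is installed in compiled form; this text tells all that it offers.
- The arm moves only by the tool inch_along, called after "Emit:" by a JSON object that holds its "fn" and its "kwargs", one argument or row to a line. Schema: {"type":"object","properties":{"offsets":{"type":"array","items":{"type":"object","properties":{"xyz":{"type":"array","items":{"type":"number"},"minItems":3,"maxItems":3},"rz":{"type":"number"},"finger_gap":{"type":"number"}},"additionalProperties":false,"required":["finger_gap"]},"minItems":1,"maxItems":20},"grip_force":{"type":"number"},"only":{"type":"string"},"quiet":{"type":"boolean"},"lines":{"type":"string"}},"required":["offsets"],"additionalProperties":false}. offsets is a list of rows, 1 to 20 of them, each an object with the fields xyz (a list: dx, dy, dz in m), rz (a turn about the tool's z in degrees), finger_gap (the opening from 0.0 (shut) to 1.0 (fully open)); a field left out counts as zero (the opening has to be given); each row shifts and turns the commanded pose from where the row before left it, along the tool's axes as they then stand; what a row does not reach is not made up. A row lasts 1/8 s, in which the tool goes at most 0.0625 m and 10.7 degrees, less where a joint would pass 70% of its speed; a pose out of reach is approached as far as the arm can. The fingers move at their own pace and stop on an object; grip_force is the grip in N (left out, the last holds). Time passes only in rows, so rows that do not move let the fingers close. The tool returns the time, the measured TCP pose, the force, the opening and the grip force at its end. only (a regular expression) keeps the lines of the reply that match it, lines (a string "A,B") keeps lines A to B, and quiet returns only ok. Input that does not fit is refused with a message, and nothing moves.
- r.state(): the state, without advancing time (a new reading comes with each control period).
- camera(name): name is "side" or "top" or "wrist"; returns a dict with "image" (420x560x3 uint8, red, green, blue), "fx", "fy", "cx", "cy" (pixels), "world_to_cam" (4x4, takes a point from world to camera coordinates). Camera axes: x right, y up, looking along -z (the intrinsics and any distortion apply to the point x, -y, -z); pixel columns grow to the right and rows downward; lengths in m; the calibration is good to about 2 mm. A picture is of the moment at which its call begins. There is no depth.
- r.hand_in(): hands the job in; it is judged then, once.
The state is a dict: "time_s": time; "joint_pos": joint angles; "qd": joint speeds; "joint_efforts": joint torques, N m; "tcp_pos": TCP position; "tool_rot": TCP orientation; "contact_force": force on the tool from outside, world axes, zero at the start; "moment": the same for the moment, N m; "grip_width": opening from 0.0 (shut) to 1.0 (fully open); "grasp_force": force on a finger pad.
Only numpy, scipy, OpenCV 4.12 (cv2) and the standard library are available. Lean on these libraries where they do the work, as an engineer would, in place of code of your own. Each camera call takes 0.05 s, during which the arm holds its last target. There are 200 camera calls.

## Working session

There is one attempt and no reset: what is moved stays moved. The work goes in short steps, Python scripts to look and compute and a tool call to move; the robot and the scene stay as the last step left them, time stands still between calls to the robot, and variables do not carry over. Pictures are saved under pics/ and viewed, at most 14 in all, crops included, and the job is handed in when it is done.

```bash
mkdir -p pics
```

Create h.py:
```python
import numpy as np, cv2
from plant import r, camera
def snap(n,f):
    c=camera(n); cv2.imwrite(f'pics/{f}.png',c['image'][:,:,::-1]); np.savez(f'pics/{f}.npz',**{k:c[k] for k in c}); return c
def load(f): return np.load(f'pics/{f}.npz')
def ray(c,u,v,z):
    M=np.array(c['world_to_cam']); R,t=M[:3,:3],M[:3,3]
    d=np.array([(u-c['cx'])/c['fx'],-(v-c['cy'])/c['fy'],-1]); o=-R.T@t; w=R.T@d
    return o+w*(z-o[2])/w[2]
def proj(c,p):
    M=np.array(c['world_to_cam']); q=M[:3,:3]@np.array(p)+M[:3,3]
    return np.array([c['cx']+c['fx']*q[0]/-q[2], c['cy']+c['fy']*q[1]/q[2]])
```

Run:
```python
from h import *
for n in('top','side'):
    c=snap(n,n+'0'); print({k:np.round(c[k],3).tolist() for k in c if k!='image'})
print(r.state(),r.pinch_z)
```

```text
{'fx': 533.71, 'fy': 533.71, 'cx': 284.977, 'cy': 213.123, 'world_to_cam': [[0.022, -1.0, 0.001, -0.02], [0.984, 0.022, 0.175, -0.552], [-0.175, -0.003, 0.985, -1.008], [0.0, 0.0, 0.0, 1.0]]}
{'fx': 472.411, 'fy': 472.411, 'cx': 276.429, 'cy': 203.908, 'world_to_cam': [[0.914, -0.406, -0.021, -0.535], [0.266, 0.559, 0.785, -0.191], [-0.307, -0.723, 0.619, -1.015], [0.0, 0.0, 0.0, 1.0]]}
{'time_s': 0.1, 'joint_pos': array([ 6.70524593e+01,  1.76999759e+01,  9.36806110e+01,  7.49801937e-04,
        6.87393044e+01, -3.99262273e+00]), 'qd': array([ 0.01308315, -0.13546604, -0.15009637, -0.00024703, -0.03143424,
        0.01543249]), 'joint_efforts': array([-6.89785938e-04, -4.16405189e+01, -2.77644467e+01, -1.07898893e-04,
        3.94771181e-03, -9.31922443e-06]), 'tcp_pos': array([0.20273866, 0.59042121, 0.23017037]), 'tool_rot': array([-1.79880448e+02, -9.04429488e-03,  1.61044800e+02]), 'contact_force': array([-0.13776996, -0.73070983, -0.09035668]), 'moment': array([-0.00907108, -0.0638238 ,  0.01521449]), 'grasp_force': 0.0, 'grip_width': 1.0040397229549092} 0.0187
```

View pics/top0.png

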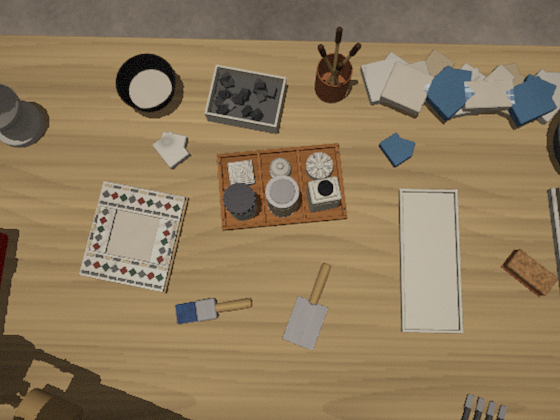

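View pics/side0.png

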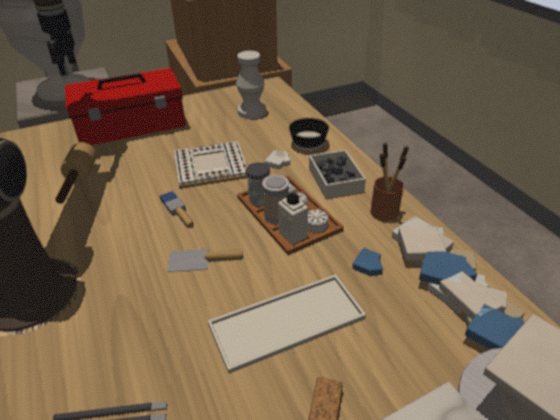

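Top view: jar (240,200) in the left lane, tin (283,195) in the middle, bottle (324,193) in the right lane with the rosette (319,165) behind it. Panel is around (134,237), tray around (430,260). Next I'll enlarge these.

Run:
```python
from h import *
def crop(im,u,v,w,h,s):
    o=cv2.resize(im[v:v+h,u:u+w,::-1],None,fx=s,fy=s,interpolation=cv2.INTER_CUBIC)
    for k in range(0,w,10):
        L=12 if k%50 else 25; cv2.line(o,(k*s,0),(k*s,L),(0,255,255),1)
        if k%20==0: cv2.putText(o,str(u+k),(k*s,24),0,.4,(0,255,255),1)
    for k in range(0,h,10):
        cv2.line(o,(0,k*s),(10,k*s),(0,255,255),1)
        if k%20==0: cv2.putText(o,str(v+k),(10,k*s+4),0,.4,(0,255,255),1)
    return o
im=load('top0')['image']
cv2.imwrite('pics/c1.png',crop(im,210,140,140,95,5))
a=crop(im,75,175,120,125,4)
b=crop(im,392,180,75,160,3)
o=np.zeros((510,720,3),np.uint8); o[:500,:480]=a; o[:480,490:715]=b
cv2.imwrite('pics/c2.png',o)
```

```text
(no output)
```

View pics/c1.png

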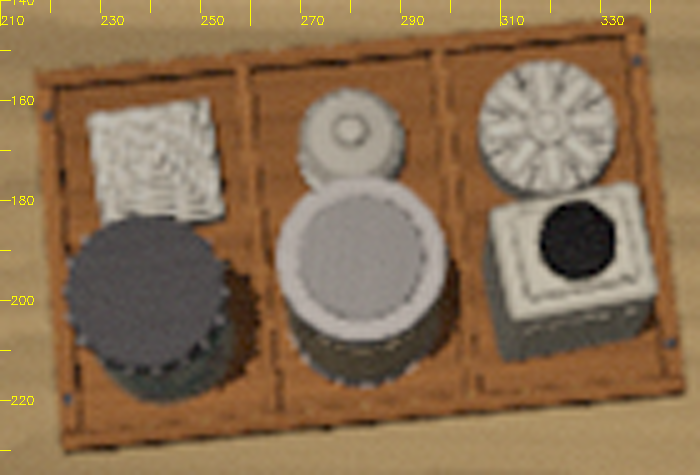

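View pics/c2.png

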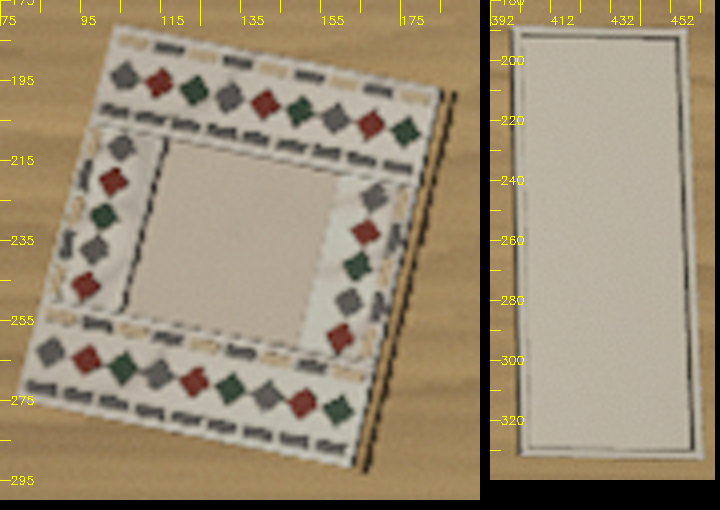

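Run:
```python
from h import *
c=load('top0')
a=lambda x,y,z:ray(c,210+x/5,140+y/5,z)[:2]
b=lambda x,y,z:ray(c,75+x/4,175+y/4,z)[:2]
t=lambda x,y,z:ray(c,392+(x-490)/3,180+y/3,z)[:2]
def quad(n,P):
    P=np.array(P); e=np.roll(P,-1,0)-P
    print(n,'c',P.mean(0).round(4),'edges',np.linalg.norm(e,axis=1).round(4),'xdir deg',np.degrees([np.arctan2(*(-e[1])[::-1]),np.arctan2(*(e[3])[::-1]),np.arctan2(e[0][0],-e[0][1]),np.arctan2(-e[2][0],e[2][1])]).round(1))
quad('rack',[a(36,74,.016),a(641,20,.016),a(684,390,.016),a(66,450,.016)])
quad('bottle',[a(490,206,.1),a(637,184,.1),a(656,290,.1),a(508,319,.1)])
quad('panel',[b(114,26,.02),b(441,90,.02),b(353,466,.02),b(20,392,.02)])
quad('tray',[t(513,28,.014),t(685,30,.014),t(702,458,.014),t(520,455,.014)])
print('cap',a(577,240,.122)); 
print('jar',a(147,293,.106),a(66,293,.106)-a(228,293,.106))
print('tin',a(362,258,.112),a(278,258,.11)-a(447,258,.11))
print('ros',a(547,128,.036),a(547,124,.043),a(478,128,.036)-a(616,128,.036))
print('fin',a(350,129,.052))
```

```text
rack c [6.146e-01 3.000e-04] edges [0.2534 0.1575 0.2527 0.1589] xdir deg [6.6 6.9 6.6 6.9]
bottle c [ 0.5899 -0.0825] edges [0.0567 0.0417 0.0572 0.0443] xdir deg [10.2  9.7 10.  12.5]
panel c [0.5059 0.2974] edges [0.1723 0.1938 0.1713 0.1906] xdir deg [ -9.9  -9.5 -10.  -11. ]
tray c [ 0.4709 -0.303 ] edges [0.1182 0.2874 0.1194 0.2869] xdir deg [0.2 0.  0.6 0.3]
cap [ 0.58864578 -0.08244898]
jar [0.56831765 0.07779104] [-0.00134616  0.06086942]
tin [ 0.58224301 -0.00274555] [-0.00140305  0.06340051]
ros [ 0.65472764 -0.07616474] [ 0.65449052 -0.0757154 ] [-0.00124634  0.05618277]
fin [0.64820243 0.0037899 ]
```

Emit:
{"fn": "inch_along", "kwargs": {
  "offsets": [
    {"rz": 10.15, "finger_gap": 0.95},
    {"rz": 10.15, "finger_gap": 0.95},
    {"rz": 10.15, "finger_gap": 0.95},
    {"rz": 10.15, "finger_gap": 0.95},
    {"rz": 10.15, "finger_gap": 0.95},
    {"rz": 10.15, "finger_gap": 0.95},
    {"rz": 10.15, "finger_gap": 0.95},
    {"xyz": [-0.049, 0.03, 0], "finger_gap": 0.95},
    {"xyz": [-0.049, 0.03, 0], "finger_gap": 0.95},
    {"xyz": [-0.049, 0.03, 0], "finger_gap": 0.95},
    {"xyz": [-0.049, 0.03, 0], "finger_gap": 0.95},
    {"xyz": [-0.049, 0.03, 0], "finger_gap": 0.95},
    {"xyz": [-0.049, 0.03, 0], "finger_gap": 0.95},
    {"xyz": [-0.049, 0.03, 0], "finger_gap": 0.95},
    {"xyz": [-0.049, 0.03, 0], "finger_gap": 0.95},
    {"xyz": [-0.049, 0.03, 0], "finger_gap": 0.95},
    {"xyz": [-0.049, 0.03, 0], "finger_gap": 0.95},
    {"finger_gap": 0.95}
  ],
  "grip_force": 60
}}

```text
time_s: 2.35
tcp_pos: [0.5046, 0.0978, 0.2311]
tool_rot: [180.0, 0.1, 89.7]
contact_force: [-0.2, 1.3, 0.4]
grip_width: 0.95
grasp_force: 0.0
```

Run:
```python
from h import *
c=snap('wrist','w1'); print({k:np.round(c[k],3).tolist() for k in c if k!='image'}); print(r.state()['tool_rot'],r.state()['joint_pos'])
```

```text
{'fx': 331.937, 'fy': 331.937, 'cx': 281.637, 'cy': 204.702, 'world_to_cam': [[1.0, -0.006, 0.0, -0.505], [0.006, 0.952, -0.305, -0.056], [0.002, 0.305, 0.952, -0.41], [0.0, 0.0, 0.0, 1.0]]}
[-1.79936261e+02 -9.03068691e-03  8.97724542e+01] [6.31204939e+00 5.31834819e+00 1.08503335e+02 1.77342390e-02
 6.62406136e+01 6.53243627e+00]
```

View pics/w1.png

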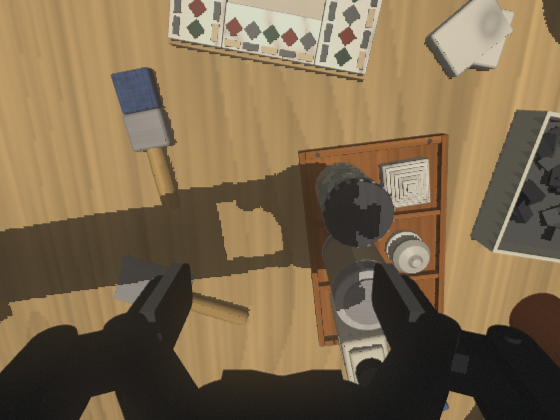

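Wrist view: jar lid centre at about (359,212), diamond tip (410,186), finial tip (416,262), panel's near edge (170,43)–(365,77). This cross-checks the top camera.

Run:
```python
from h import *
c=load('w1')
for n,u,v,z in [('jar',359,212,.106),('fin',416,262,.052),('rackTL',300,152,.016),('rackTR',447,135,.016),('rackBL',322,345,.016),('panelnear',170,42,.0),('panelfar',365,76,0),('pn top',173,36,.02),('pf top',367,68,.02)]:
    print(n,ray(c,u,v,z).round(4))
c=load('top0')
b=lambda x,y,z:ray(c,75+x/4,175+y/4,z)[:2].round(4)
print('panel bottom near-edge top cam',b(367,470,0),b(456,92,0))
print('rack corners', [ray(c,210+x/5,140+y/5,.016).round(4) for x,y in((36,74),(641,20),(684,390),(66,450))])
```

```text
jar [0.5709 0.0827 0.106 ]
fin [0.6491 0.0067 0.052 ]
rackTL [0.5251 0.1202 0.016 ]
rackTR [0.6805 0.1372 0.016 ]
rackBL [ 0.5565 -0.132   0.016 ]
panelnear [0.3922 0.2307 0.    ]
panelfar [0.5934 0.197  0.    ]
pn top [0.4017 0.2329 0.02  ]
pf top [0.5901 0.2032 0.02  ]
panel bottom near-edge top cam [0.3934 0.2269] [0.5889 0.1923]
rack corners [array([0.6787, 0.1356, 0.016 ]), array([ 0.7076, -0.1162,  0.016 ]), array([ 0.5512, -0.1344,  0.016 ]), array([0.5209, 0.1164, 0.016 ])]
```

Emit:
{"fn": "inch_along", "kwargs": {
  "offsets": [
    {"xyz": [-0.009, 0.0325, 0], "finger_gap": 0.95},
    {"xyz": [-0.009, 0.0325, 0], "finger_gap": 0.95},
    {"xyz": [0, 0, 0.04], "finger_gap": 0.95},
    {"xyz": [0, 0, 0.04], "finger_gap": 0.95},
    {"xyz": [0, 0, 0.04], "finger_gap": 0.95},
    {"xyz": [0, 0, 0.03], "finger_gap": 0.95},
    {"xyz": [0, 0, 0.02], "finger_gap": 0.95},
    {"xyz": [0, 0, 0.009], "finger_gap": 0.95},
    {"finger_gap": 0.95}
  ],
  "grip_force": 60
}}

```text
time_s: 3.52
tcp_pos: [0.5679, 0.0835, 0.0523]
tool_rot: [-180.0, -0.0, 90.0]
contact_force: [0.0, -0.5, 0.3]
grip_width: 0.95
grasp_force: 0.0
```

Emit:
{"fn": "inch_along", "kwargs": {
  "offsets": [
    {"xyz": [-0.003, 0.0015, 0], "finger_gap": 0.85},
    {"finger_gap": 0.78},
    {"finger_gap": 0.74}
  ],
  "grip_force": 60
}}

```text
time_s: 3.9
tcp_pos: [0.5701, 0.08, 0.0531]
tool_rot: [179.9, -0.0, 90.0]
contact_force: [0.4, -0.6, 0.8]
grip_width: 0.742
grasp_force: 0.0
```

Emit:
{"fn": "inch_along", "kwargs": {
  "offsets": [
    {"finger_gap": 0.5},
    {"finger_gap": 0.5},
    {"finger_gap": 0.5},
    {"finger_gap": 0.5}
  ],
  "grip_force": 60
}}

```text
time_s: 4.4
tcp_pos: [0.5703, 0.0801, 0.0534]
tool_rot: [179.9, 0.0, 90.0]
contact_force: [-0.3, -0.8, 4.7]
grip_width: 0.671
grasp_force: 61.9
```

Run:
```python
from h import *
print(r.state()['contact_force'],r.state()['moment'],r.state()['tcp_pos'],r.state()['tool_rot'])
```

```text
[-0.30605716 -0.78330755  4.70054899] [-0.06119581  0.31309107 -0.01364102] [0.57031467 0.0800589  0.05336946] [1.79917811e+02 4.33454435e-03 9.00030713e+01]
```

Emit:
{"fn": "inch_along", "kwargs": {
  "offsets": [
    {"xyz": [0, 0, -0.005], "finger_gap": 0.5},
    {"xyz": [0, 0, -0.025], "finger_gap": 0.5},
    {"xyz": [0, 0, -0.035], "finger_gap": 0.5},
    {"xyz": [0, 0, -0.04], "finger_gap": 0.5},
    {"xyz": [0, 0, -0.03], "finger_gap": 0.5},
    {"finger_gap": 0.5}
  ]
}}

```text
time_s: 5.15
tcp_pos: [0.5712, 0.0803, 0.1894]
tool_rot: [179.7, -0.0, 90.0]
contact_force: [0.5, 1.0, -2.9]
grip_width: 0.675
grasp_force: 64.6
```

Emit:
{"fn": "inch_along", "kwargs": {
  "offsets": [
    {"xyz": [-0.02, -0.01, 0], "finger_gap": 0.5},
    {"xyz": [-0.045, -0.022, 0], "finger_gap": 0.5},
    {"xyz": [-0.045, -0.022, 0], "finger_gap": 0.5},
    {"xyz": [-0.045, -0.022, 0], "finger_gap": 0.5},
    {"xyz": [-0.045, -0.022, 0], "finger_gap": 0.5},
    {"xyz": [-0.045, -0.022, 0], "finger_gap": 0.5},
    {"xyz": [-0.045, -0.022, 0], "finger_gap": 0.5},
    {"xyz": [-0.045, -0.022, 0], "finger_gap": 0.5},
    {"xyz": [-0.035, -0.017, 0], "finger_gap": 0.5},
    {"xyz": [-0.011, -0.005, 0], "finger_gap": 0.5},
    {"finger_gap": 0.5},
    {"finger_gap": 0.5}
  ]
}}

```text
time_s: 6.65
tcp_pos: [0.3831, -0.2995, 0.1863]
tool_rot: [-179.9, -0.1, 90.0]
contact_force: [-0.1, 0.8, -3.4]
grip_width: 0.674
grasp_force: 64.6
```

```bash
python3 -c "from h import *;snap('wrist','w2');print(r.state()['moment'],r.state()['tool_rot'])"
```

```text
[-0.04288205 -0.06609526  0.0660365 ] [-1.79949965e+02 -8.17137025e-02  9.00674678e+01]
```

View pics/w2.png

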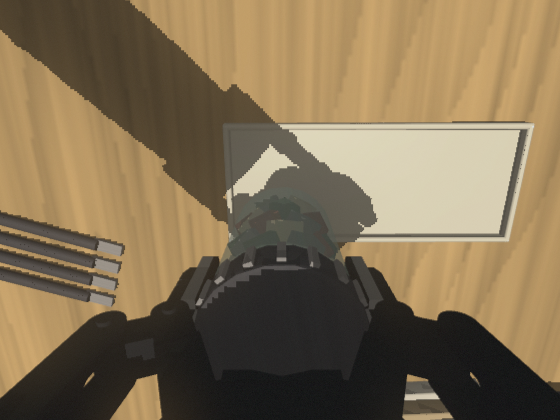

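Wrist view: jar held upright, tray corners at (224,124), (533,123), (508,241).

Run:
```python
from h import *
c=load('w2')
P=[ray(c,*p,.014) for p in((224,124),(533,123),(508,241))]
print(np.round(P,4), (P[0]+P[2])/2)
```

```text
[[ 0.3303 -0.2441  0.014 ]
 [ 0.6151 -0.2433  0.014 ]
 [ 0.6165 -0.3614  0.014 ]] [ 0.47337382 -0.30278684  0.014     ]
```

Emit:
{"fn": "inch_along", "kwargs": {
  "offsets": [
    {"xyz": [0, 0, 0.03], "finger_gap": 0.5},
    {"xyz": [0, 0, 0.04], "finger_gap": 0.5},
    {"xyz": [0, 0, 0.03], "finger_gap": 0.5},
    {"xyz": [0, 0, 0.018], "finger_gap": 0.5},
    {"xyz": [0, 0, 0.008], "finger_gap": 0.5},
    {"xyz": [0, 0, 0.005], "finger_gap": 0.5},
    {"xyz": [0, 0, 0.002], "finger_gap": 0.5},
    {"finger_gap": 0.5}
  ]
}}

```text
time_s: 7.7
tcp_pos: [0.3839, -0.3012, 0.0548]
tool_rot: [180.0, 0.0, 90.0]
contact_force: [0.2, -0.3, -2.4]
grip_width: 0.679
grasp_force: 64.6
```

Emit:
{"fn": "inch_along", "kwargs": {
  "offsets": [
    {"xyz": [0, 0, 0.0015], "finger_gap": 0.5},
    {"xyz": [0, 0, 0.0015], "finger_gap": 0.5},
    {"finger_gap": 0.5}
  ]
}}

```text
time_s: 8.07
tcp_pos: [0.3837, -0.3011, 0.0515]
tool_rot: [180.0, 0.0, 90.0]
contact_force: [0.1, -0.6, -1.5]
grip_width: 0.673
grasp_force: 64.5
```

Emit:
{"fn": "inch_along", "kwargs": {
  "offsets": [
    {"xyz": [0, 0, 0.0007], "finger_gap": 0.5},
    {"finger_gap": 0.5}
  ]
}}

```text
time_s: 8.32
tcp_pos: [0.3838, -0.3013, 0.0513]
tool_rot: [180.0, 0.0, 90.0]
contact_force: [-0.3, 1.1, 5.6]
grip_width: 0.678
grasp_force: 63.5
```

Emit:
{"fn": "inch_along", "kwargs": {
  "offsets": [
    {"finger_gap": 0.72},
    {"finger_gap": 0.78},
    {"finger_gap": 0.84},
    {"xyz": [0, 0, -0.02], "finger_gap": 0.88},
    {"xyz": [0, 0, -0.04], "finger_gap": 0.88},
    {"xyz": [0, 0, -0.055], "finger_gap": 0.88},
    {"xyz": [0.03, 0.02, -0.02], "finger_gap": 0.95},
    {"xyz": [0.05, 0.034, 0], "finger_gap": 0.95},
    {"xyz": [0.05, 0.034, 0], "finger_gap": 0.95},
    {"xyz": [0.05, 0.034, 0], "finger_gap": 0.95},
    {"xyz": [0.05, 0.034, 0], "finger_gap": 0.95},
    {"xyz": [0.05, 0.033, 0], "finger_gap": 0.95},
    {"xyz": [0.02, 0.01, 0], "finger_gap": 0.95},
    {"finger_gap": 0.95}
  ]
}}

```text
time_s: 10.07
tcp_pos: [0.5825, 0.0002, 0.1851]
tool_rot: [-179.9, 0.0, 90.1]
contact_force: [0.1, 0.2, -0.0]
grip_width: 0.947
grasp_force: 0.0
```

Emit:
{"fn": "inch_along", "kwargs": {
  "offsets": [
    {"xyz": [-0.001, 0.0005, 0.03], "finger_gap": 0.95},
    {"xyz": [0, 0, 0.04], "finger_gap": 0.95},
    {"xyz": [0, 0, 0.03], "finger_gap": 0.95},
    {"xyz": [0, 0, 0.02], "finger_gap": 0.95},
    {"xyz": [0, 0, 0.009], "finger_gap": 0.9},
    {"finger_gap": 0.85},
    {"finger_gap": 0.8},
    {"finger_gap": 0.77}
  ]
}}

```text
time_s: 11.08
tcp_pos: [0.5841, -0.0019, 0.0578]
tool_rot: [179.9, 0.0, 90.0]
contact_force: [0.2, 0.1, 0.4]
grip_width: 0.77
grasp_force: 0.0
```

Emit:
{"fn": "inch_along", "kwargs": {
  "offsets": [
    {"finger_gap": 0.55},
    {"finger_gap": 0.55},
    {"finger_gap": 0.55},
    {"finger_gap": 0.55}
  ]
}}

```text
time_s: 11.58
tcp_pos: [0.5844, -0.0019, 0.058]
tool_rot: [179.8, 0.0, 90.0]
contact_force: [-0.4, 0.6, 5.7]
grip_width: 0.715
grasp_force: 65.7
```

Emit:
{"fn": "inch_along", "kwargs": {
  "offsets": [
    {"xyz": [0, 0, -0.005], "finger_gap": 0.55},
    {"xyz": [0, 0, -0.025], "finger_gap": 0.55},
    {"xyz": [0, 0, -0.035], "finger_gap": 0.55},
    {"xyz": [0, 0, -0.04], "finger_gap": 0.55},
    {"xyz": [0, 0, -0.03], "finger_gap": 0.55},
    {"xyz": [-0.02, -0.0073, 0], "finger_gap": 0.55},
    {"xyz": [-0.045, -0.017, 0], "finger_gap": 0.55},
    {"xyz": [-0.05, -0.019, 0], "finger_gap": 0.55},
    {"xyz": [-0.05, -0.019, 0], "finger_gap": 0.55},
    {"xyz": [-0.05, -0.019, 0], "finger_gap": 0.55},
    {"xyz": [-0.045, -0.017, 0], "finger_gap": 0.55},
    {"xyz": [-0.03, -0.011, 0], "finger_gap": 0.55},
    {"xyz": [-0.01, -0.003, 0], "finger_gap": 0.55},
    {"finger_gap": 0.55},
    {"finger_gap": 0.55}
  ]
}}

```text
time_s: 13.45
tcp_pos: [0.4703, -0.3007, 0.1907]
tool_rot: [-179.9, -0.1, 90.0]
contact_force: [-0.2, 0.2, -2.3]
grip_width: 0.71
grasp_force: 66.1
```

Emit:
{"fn": "inch_along", "kwargs": {
  "offsets": [
    {"xyz": [0, 0, 0.03], "finger_gap": 0.55},
    {"xyz": [0, 0, 0.04], "finger_gap": 0.55},
    {"xyz": [0, 0, 0.03], "finger_gap": 0.55},
    {"xyz": [0, 0, 0.018], "finger_gap": 0.55},
    {"xyz": [0, 0, 0.008], "finger_gap": 0.55},
    {"xyz": [0, 0, 0.003], "finger_gap": 0.55},
    {"xyz": [0, 0, 0.001], "finger_gap": 0.55},
    {"finger_gap": 0.55}
  ]
}}

```text
time_s: 14.45
tcp_pos: [0.4714, -0.3025, 0.0626]
tool_rot: [179.9, 0.1, 90.0]
contact_force: [0.1, -0.3, -2.2]
grip_width: 0.711
grasp_force: 66.1
```

Emit:
{"fn": "inch_along", "kwargs": {
  "offsets": [
    {"xyz": [0, 0, 0.003], "finger_gap": 0.55},
    {"xyz": [0, 0, 0.002], "finger_gap": 0.55},
    {"finger_gap": 0.55},
    {"finger_gap": 0.55}
  ]
}}

```text
time_s: 14.95
tcp_pos: [0.4706, -0.3019, 0.0565]
tool_rot: [-180.0, -0.0, 90.0]
contact_force: [-0.0, -0.2, -3.3]
grip_width: 0.712
grasp_force: 66.1
```

Emit:
{"fn": "inch_along", "kwargs": {
  "offsets": [
    {"xyz": [0, 0, 0.001], "finger_gap": 0.55},
    {"xyz": [0, 0, 0.0005], "finger_gap": 0.55},
    {"finger_gap": 0.55}
  ]
}}

```text
time_s: 15.32
tcp_pos: [0.4709, -0.3021, 0.0561]
tool_rot: [180.0, 0.0, 90.0]
contact_force: [-2.7, 2.6, 4.8]
grip_width: 0.719
grasp_force: 67.0
```

Emit:
{"fn": "inch_along", "kwargs": {
  "offsets": [
    {"finger_gap": 0.76},
    {"finger_gap": 0.81},
    {"finger_gap": 0.87},
    {"xyz": [0, 0, -0.02], "finger_gap": 0.88},
    {"xyz": [0, 0, -0.04], "finger_gap": 0.88},
    {"xyz": [0, 0, -0.055], "finger_gap": 0.88},
    {"xyz": [0.02, 0.01, -0.02], "finger_gap": 0.95},
    {"xyz": [0.045, 0.025, 0], "finger_gap": 0.95},
    {"xyz": [0.045, 0.025, 0], "finger_gap": 0.95},
    {"xyz": [0.045, 0.025, 0], "finger_gap": 0.95},
    {"xyz": [0.045, 0.025, 0], "finger_gap": 0.95},
    {"xyz": [0.021, 0.01, 0], "finger_gap": 0.95},
    {"rz": -10.2, "finger_gap": 0.95},
    {"finger_gap": 0.95}
  ]
}}

```text
time_s: 17.08
tcp_pos: [0.5907, -0.0804, 0.1898]
tool_rot: [-180.0, -0.0, 100.1]
contact_force: [-0.8, -0.7, 0.4]
grip_width: 0.949
grasp_force: 0.0
```

Run:
```python
from h import *
c=snap('wrist','w3'); cv2.imwrite('pics/w3c.png',c['image'][:,:,::-1])
```

```text
(no output)
```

View pics/w3.png

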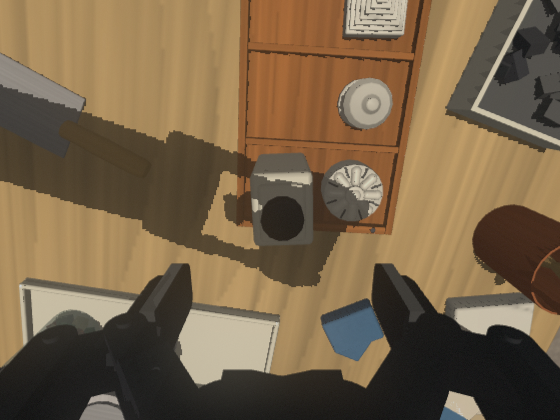

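Wrist view: bottle squarely between the fingers, edges parallel to them; cap at (284,218), rosette button (353,191), both carvings undisturbed.

Run:
```python
from h import *
c=load('w3'); print(ray(c,283.5,217.5,.122),ray(c,353,191,.043),ray(c,352,190,.036), ray(c,371,103,.052))
```

```text
[ 0.59220103 -0.07898438  0.122     ] [ 0.65485378 -0.07109441  0.043     ] [ 0.65558552 -0.07194427  0.036     ] [0.64911156 0.00505812 0.052     ]
```

Emit:
{"fn": "inch_along", "kwargs": {
  "offsets": [
    {"xyz": [0, 0, 0.03], "finger_gap": 0.95},
    {"xyz": [0, 0, 0.04], "finger_gap": 0.9},
    {"xyz": [0, 0, 0.03], "finger_gap": 0.85},
    {"xyz": [0, 0, 0.02], "finger_gap": 0.8},
    {"xyz": [0, 0, 0.006], "finger_gap": 0.75},
    {"finger_gap": 0.7},
    {"finger_gap": 0.65},
    {"finger_gap": 0.6}
  ]
}}

```text
time_s: 18.12
tcp_pos: [0.5917, -0.0811, 0.0654]
tool_rot: [179.9, 0.1, 100.2]
contact_force: [0.0, -0.5, -0.4]
grip_width: 0.601
grasp_force: 0.0
```

Emit:
{"fn": "inch_along", "kwargs": {
  "offsets": [
    {"finger_gap": 0.4},
    {"finger_gap": 0.4},
    {"finger_gap": 0.4},
    {"finger_gap": 0.4}
  ]
}}

```text
time_s: 18.62
tcp_pos: [0.5916, -0.0811, 0.0655]
tool_rot: [179.9, 0.0, 100.2]
contact_force: [-0.6, 0.2, 6.3]
grip_width: 0.536
grasp_force: 62.0
```

Emit:
{"fn": "inch_along", "kwargs": {
  "offsets": [
    {"xyz": [0, 0, -0.005], "finger_gap": 0.4},
    {"xyz": [0, 0, -0.025], "finger_gap": 0.4},
    {"xyz": [0, 0, -0.035], "finger_gap": 0.4},
    {"xyz": [0, 0, -0.035], "finger_gap": 0.4},
    {"xyz": [0, 0, -0.02], "rz": 5.1, "finger_gap": 0.4},
    {"rz": 5.1, "finger_gap": 0.4},
    {"xyz": [-0.02, -0.003, 0], "finger_gap": 0.4},
    {"xyz": [-0.045, -0.0065, 0], "finger_gap": 0.4},
    {"xyz": [-0.05, -0.007, 0], "finger_gap": 0.4},
    {"xyz": [-0.05, -0.007, 0], "finger_gap": 0.4},
    {"xyz": [-0.04, -0.006, 0], "finger_gap": 0.4},
    {"xyz": [-0.016, -0.002, 0], "finger_gap": 0.4},
    {"finger_gap": 0.4},
    {"xyz": [0, 0, 0.04], "finger_gap": 0.4},
    {"xyz": [0, 0, 0.04], "finger_gap": 0.4},
    {"xyz": [0, 0, 0.025], "finger_gap": 0.4},
    {"xyz": [0, 0, 0.01], "finger_gap": 0.4},
    {"xyz": [0, 0, 0.002], "finger_gap": 0.4},
    {"finger_gap": 0.4}
  ]
}}

```text
time_s: 21.0
tcp_pos: [0.5603, -0.3021, 0.0684]
tool_rot: [179.9, 0.1, 90.0]
contact_force: [0.3, 1.2, -3.1]
grip_width: 0.533
grasp_force: 61.6
```

Emit:
{"fn": "inch_along", "kwargs": {
  "offsets": [
    {"xyz": [0, 0, 0.0025], "finger_gap": 0.4},
    {"xyz": [0, 0, 0.001], "finger_gap": 0.4},
    {"finger_gap": 0.4},
    {"finger_gap": 0.4}
  ]
}}

```text
time_s: 21.5
tcp_pos: [0.5592, -0.302, 0.0637]
tool_rot: [180.0, 0.0, 90.0]
contact_force: [-0.2, 0.5, -3.8]
grip_width: 0.536
grasp_force: 61.6
```

Emit:
{"fn": "inch_along", "kwargs": {
  "offsets": [
    {"xyz": [0, 0, 0.001], "finger_gap": 0.4},
    {"xyz": [0, 0, 0.0005], "finger_gap": 0.4},
    {"finger_gap": 0.4}
  ]
}}

```text
time_s: 21.88
tcp_pos: [0.5593, -0.302, 0.0635]
tool_rot: [-180.0, 0.0, 90.0]
contact_force: [-2.4, 2.1, 5.9]
grip_width: 0.535
grasp_force: 62.5
```

Emit:
{"fn": "inch_along", "kwargs": {
  "offsets": [
    {"finger_gap": 0.58},
    {"finger_gap": 0.63},
    {"finger_gap": 0.68},
    {"xyz": [0, 0, -0.02], "finger_gap": 0.68},
    {"xyz": [0, 0, -0.04], "finger_gap": 0.68},
    {"xyz": [0, 0, -0.05], "finger_gap": 0.72},
    {"xyz": [0.02, 0.01, -0.01], "finger_gap": 0.78},
    {"xyz": [0.045, 0.019, 0], "finger_gap": 0.78},
    {"xyz": [0.045, 0.019, 0], "finger_gap": 0.78},
    {"xyz": [0.045, 0.019, 0], "finger_gap": 0.78},
    {"xyz": [0.045, 0.019, 0], "finger_gap": 0.78},
    {"xyz": [0.028, 0.01, 0], "finger_gap": 0.78},
    {"xyz": [0, 0, 0.04], "finger_gap": 0.78},
    {"xyz": [0, 0, 0.04], "finger_gap": 0.78},
    {"xyz": [0, 0, 0.04], "finger_gap": 0.78},
    {"xyz": [0, 0, 0.013], "finger_gap": 0.78},
    {"finger_gap": 0.78},
    {"finger_gap": 0.78}
  ]
}}

```text
time_s: 24.12
tcp_pos: [0.6569, -0.0741, 0.0512]
tool_rot: [179.8, 0.0, 90.0]
contact_force: [0.7, -1.0, 1.7]
grip_width: 0.781
grasp_force: 0.0
```

```bash
python3 -c "
from h import *
c=snap('side','s1')['image'][:,:,::-1]; w=snap('wrist','w4')['image'][:,:,::-1]
cv2.imwrite('pics/s1c.png',np.hstack([cv2.resize(c[150:370,200:380],None,fx=2.2,fy=2.2),cv2.resize(w[100:320,180:380],None,fx=1.95,fy=2.2)])); print(r.state()['tcp_pos'])"
```

```text
[ 0.65701226 -0.07418616  0.05143936]
```

View pics/s1c.png

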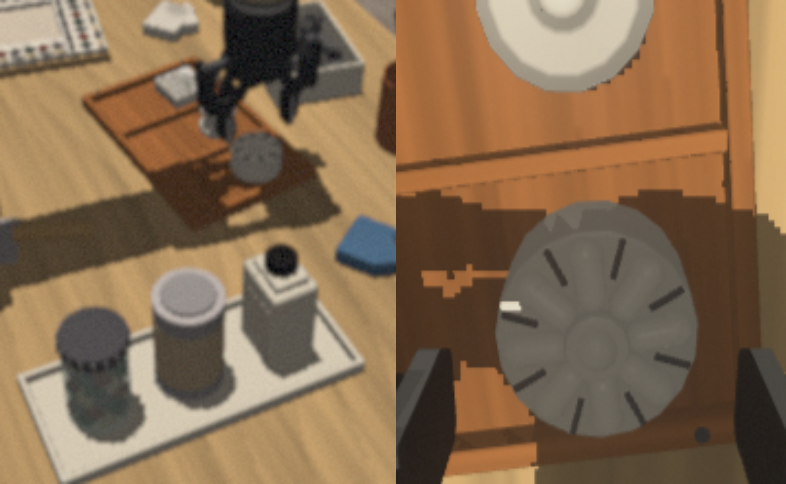

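All three containers stand upright in the tray; the rosette is centred between the fingers (button at about u=283, v=256). Lowering now.

```bash
python3 -c "
from h import *
c=load('w4'); print(ray(c,283,256,.043))"
```

```text
[ 0.65838922 -0.07194428  0.043     ]
```

Emit:
{"fn": "inch_along", "kwargs": {
  "offsets": [
    {"xyz": [0, -0.001, 0.015], "finger_gap": 0.78},
    {"xyz": [0, 0, 0.012], "finger_gap": 0.78},
    {"xyz": [0, 0, 0.007], "finger_gap": 0.76},
    {"finger_gap": 0.74},
    {"finger_gap": 0.74}
  ]
}}

```text
time_s: 24.85
tcp_pos: [0.6541, -0.0739, 0.0149]
tool_rot: [-180.0, -0.0, 90.0]
contact_force: [0.5, 0.2, -0.4]
grip_width: 0.74
grasp_force: 0.0
```

Emit:
{"fn": "inch_along", "kwargs": {
  "offsets": [
    {"xyz": [0.001, 0.002, 0], "finger_gap": 0.74},
    {"finger_gap": 0.7},
    {"finger_gap": 0.5},
    {"finger_gap": 0.5},
    {"finger_gap": 0.5},
    {"finger_gap": 0.5}
  ],
  "grip_force": 50
}}

```text
time_s: 25.6
tcp_pos: [0.657, -0.073, 0.0159]
tool_rot: [179.9, 0.0, 90.0]
contact_force: [0.6, 0.5, 5.1]
grip_width: 0.636
grasp_force: 53.5
```

Emit:
{"fn": "inch_along", "kwargs": {
  "offsets": [
    {"xyz": [0, 0, -0.004], "finger_gap": 0.5},
    {"xyz": [0, 0, -0.02], "finger_gap": 0.5},
    {"xyz": [0, 0, -0.03], "finger_gap": 0.5},
    {"xyz": [0, 0, -0.04], "finger_gap": 0.5},
    {"xyz": [0, 0, -0.04], "finger_gap": 0.5},
    {"finger_gap": 0.5}
  ]
}}

```text
time_s: 26.35
tcp_pos: [0.6596, -0.0736, 0.1546]
tool_rot: [179.4, 0.1, 90.0]
contact_force: [1.1, -0.1, -2.8]
grip_width: 0.637
grasp_force: 53.3
```

Emit:
{"fn": "inch_along", "kwargs": {
  "offsets": [
    {"xyz": [0.02, -0.01, -0.01], "finger_gap": 0.5},
    {"xyz": [0.045, -0.024, -0.015], "finger_gap": 0.5},
    {"xyz": [0.045, -0.024, -0.015], "finger_gap": 0.5},
    {"xyz": [0.045, -0.024, -0.015], "finger_gap": 0.5},
    {"xyz": [0.045, -0.024, -0.015], "finger_gap": 0.5},
    {"xyz": [0.045, -0.024, -0.015], "finger_gap": 0.5},
    {"xyz": [0.03, -0.016, -0.01], "finger_gap": 0.5},
    {"xyz": [0.01, -0.004, 0], "finger_gap": 0.5},
    {"finger_gap": 0.5},
    {"finger_gap": 0.5}
  ]
}}

```text
time_s: 27.6
tcp_pos: [0.5059, 0.2111, 0.2429]
tool_rot: [-179.9, 0.1, 90.0]
contact_force: [0.3, -0.5, -2.1]
grip_width: 0.634
grasp_force: 53.3
```

```bash
python3 -c "
from h import *
snap('wrist','w5')"
```

```text
(no output)
```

View pics/w5.png

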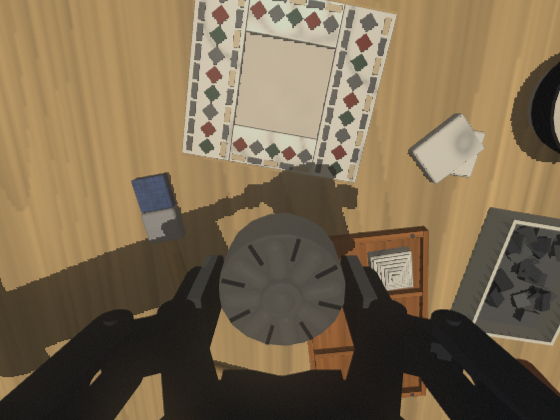

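Wrist view: rosette held level at (281,278); bare field roughly (247,33)–(338,47)–(317,139)–(233,125). Enlarging the field.

```bash
python3 -c "
from h import *
im=load('w5')['image'][:,:,::-1][0:190,175:405]
o=cv2.resize(im,None,fx=3,fy=3,interpolation=cv2.INTER_CUBIC); cv2.imwrite('pics/w5c.png',o)"
```

```text
(no output)
```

View pics/w5c.png

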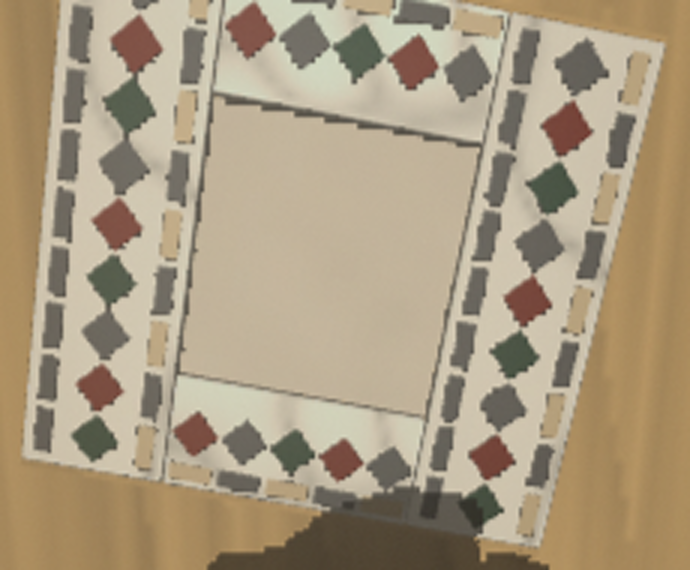

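Run:
```python
from h import *
c=load('w5')
f=lambda P,z:np.array([ray(c,175+x/3,y/3,z)[:2] for x,y in P])
for z in(.012,.02):
    Q=f([(213,95),(481,146),(421,415),(177,374)],z); print(z,Q.round(4).tolist(),Q.mean(0).round(4),np.linalg.norm(Q-np.roll(Q,-1,0),axis=1).round(4))
Q=f([(22,458),(540,546),(663,43)],.02); print(((Q[0]+Q[2])/2).round(4),np.linalg.norm(Q[1:]-Q[:-1],axis=1))
print(r.state()['tcp_pos'], 'rosette button', ray(c,281,296,.2429-.0095+.037))
t=load('top0'); b=lambda x,y,z:ray(t,75+x/4,175+y/4,z)[:2]
Q=np.array([b(165,140,.02),b(345,177,.012),b(302,345,.012),b(125,312,.02)]); print(Q.round(4),Q.mean(0))
```

```text
0.012 [[0.4702, 0.3527], [0.5612, 0.3369], [0.5434, 0.2462], [0.4539, 0.2611]] [0.5072 0.2992] [0.0924 0.0924 0.0907 0.0931]
0.02 [[0.471, 0.3513], [0.5601, 0.3358], [0.5426, 0.2471], [0.455, 0.2617]] [0.5072 0.299 ] [0.0904 0.0904 0.0888 0.0911]
[0.5073 0.299 ] [0.19488442 0.17034933]
[0.50611157 0.21096149 0.24305313] rosette button [0.50623033 0.21376226 0.2704    ]
[[0.5566 0.3353]
 [0.5409 0.2445]
 [0.4547 0.2608]
 [0.4686 0.3486]] [0.50520172 0.29727201]
```

Emit:
{"fn": "inch_along", "kwargs": {
  "offsets": [
    {"xyz": [0.03, 0, 0.02], "finger_gap": 0.5},
    {"xyz": [0.035, 0, 0.04], "finger_gap": 0.5},
    {"xyz": [0.0225, 0, 0.04], "finger_gap": 0.5},
    {"xyz": [0, 0, 0.04], "rz": 5, "finger_gap": 0.5},
    {"xyz": [0, 0, 0.03], "rz": 5, "finger_gap": 0.5},
    {"xyz": [0, 0, 0.02], "finger_gap": 0.5},
    {"xyz": [0, 0, 0.012], "finger_gap": 0.5},
    {"xyz": [0, 0, 0.006], "finger_gap": 0.5},
    {"finger_gap": 0.5}
  ]
}}

```text
time_s: 28.78
tcp_pos: [0.5067, 0.2997, 0.0365]
tool_rot: [180.0, -0.0, 80.0]
contact_force: [0.2, -0.3, -1.3]
grip_width: 0.63
grasp_force: 53.3
```

Emit:
{"fn": "inch_along", "kwargs": {
  "offsets": [
    {"xyz": [0, 0, 0.006], "finger_gap": 0.5},
    {"xyz": [0, 0, 0.004], "finger_gap": 0.5},
    {"xyz": [0, 0, 0.002], "finger_gap": 0.5},
    {"finger_gap": 0.5}
  ]
}}

```text
time_s: 29.28
tcp_pos: [0.506, 0.2996, 0.0239]
tool_rot: [-180.0, 0.0, 80.0]
contact_force: [0.1, 0.0, -2.3]
grip_width: 0.631
grasp_force: 53.3
```

```bash
python3 -c "
from h import *
a=snap('wrist','w6')['image'][:,:,::-1]; b=snap('top','t2')['image'][:,:,::-1]
cv2.imwrite('pics/w6c.png',np.hstack([a[0:400,80:480],cv2.resize(b[175:300,75:200],(400,400))]))"
```

```text
(no output)
```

View pics/w6c.png

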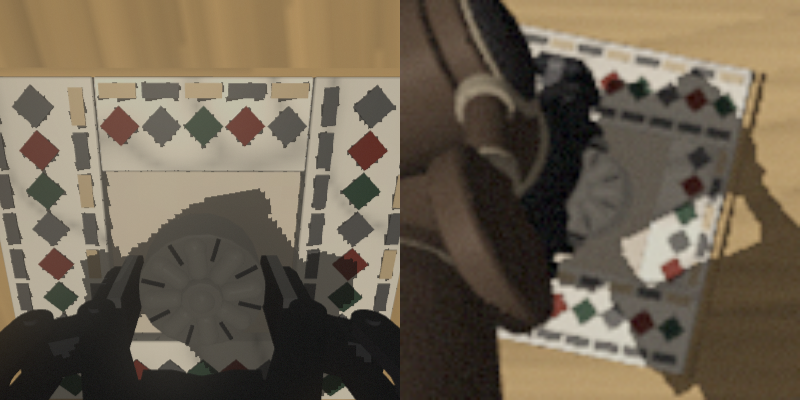

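Left: rosette held centred between the field's left and right edges (u 202 vs 204); far field edge at v≈171, near edge v≈316, button at v≈292.

Run:
```python
from h import *
c=load('w6')
F=(ray(c,284,171,.02)+ray(c,284,315,.02))/2; print('far,near',ray(c,284,171,.02),ray(c,284,171,.012),ray(c,284,315,.02),'mid',F)
l,rr=ray(c,80+105,185,.02),ray(c,80+302,185,.02); print('l r',l,rr,np.linalg.norm(l-rr),(l+rr)/2)
print('button',ray(c,282,292,.051), 'rim top/bot', ray(c,282,236,.042),ray(c,282,360,.042))
```

```text
far,near [0.51581814 0.3451672  0.02      ] [0.51558043 0.3434934  0.012     ] [0.50280071 0.2706486  0.02      ] mid [0.50930942 0.3079079  0.02      ]
l r [0.47052949 0.3466278  0.02      ] [0.55843899 0.33107586 0.02      ] 0.08927453515646025 [0.51448424 0.33885183 0.02      ]
button [0.50754971 0.3036626  0.051     ] rim top/bot [0.51107631 0.32358308 0.042     ] [0.50031353 0.262631   0.042     ]
```

Run:
```python
from h import *
c=load('t2')
f=lambda x,y,z:ray(c,75+(x-400)/3.2,175+y/3.2,z)[:2].round(4)
print('ros right edge',f(628,195,.042), 'button',f(600,190,.05))
# field right edge on floor, top: brightness along row
im=c['image'].astype(int).sum(2)
print(im[226:245:3,138:166].tolist())
```

```text
ros right edge [0.502  0.2649] button [0.5037 0.2801]
[[284, 279, 280, 262, 246, 240, 260, 243, 252, 245, 261, 258, 267, 251, 256, 258, 248, 268, 250, 262, 250, 252, 279, 278, 263, 269, 274, 257], [272, 259, 253, 238, 242, 232, 242, 221, 235, 263, 249, 270, 261, 252, 267, 244, 263, 252, 253, 276, 296, 283, 300, 302, 298, 305, 313, 283], [257, 259, 269, 268, 266, 273, 244, 228, 231, 241, 264, 266, 251, 258, 255, 258, 253, 253, 260, 299, 287, 289, 304, 279, 224, 137, 86, 86], [299, 296, 300, 292, 282, 269, 237, 225, 218, 242, 258, 261, 255, 269, 256, 256, 250, 265, 277, 300, 292, 298, 293, 297, 295, 275, 198, 104], [210, 199, 226, 247, 266, 250, 222, 226, 239, 240, 271, 244, 264, 251, 257, 263, 250, 279, 291, 295, 288, 289, 300, 285, 282, 226, 155, 171], [264, 261, 276, 284, 256, 231, 237, 240, 249, 253, 273, 257, 254, 255, 248, 249, 276, 274, 266, 245, 244, 363, 368, 255, 237, 225, 236, 237], [274, 264, 254, 232, 234, 239, 246, 250, 268, 245, 256, 263, 255, 259, 242, 400, 478, 555, 609, 606, 597, 601, 603, 579, 422, 189, 255, 455]]
```

Emit:
{"fn": "inch_along", "kwargs": {
  "offsets": [
    {"xyz": [-0.0012, 0, 0.001], "finger_gap": 0.5},
    {"xyz": [0, 0, 0.0008], "finger_gap": 0.5},
    {"xyz": [0, 0, 0.0004], "finger_gap": 0.5},
    {"finger_gap": 0.5}
  ]
}}

```text
time_s: 29.88
tcp_pos: [0.506, 0.2984, 0.022]
tool_rot: [-180.0, 0.0, 80.0]
contact_force: [-0.7, 0.1, -1.2]
grip_width: 0.637
grasp_force: 53.5
```

Emit:
{"fn": "inch_along", "kwargs": {
  "offsets": [
    {"xyz": [0, 0, 0.0006], "finger_gap": 0.5},
    {"xyz": [0, 0, 0.0005], "finger_gap": 0.5},
    {"finger_gap": 0.5}
  ]
}}

```text
time_s: 30.25
tcp_pos: [0.506, 0.2984, 0.0219]
tool_rot: [-180.0, 0.0, 80.0]
contact_force: [-3.5, -1.4, 6.0]
grip_width: 0.631
grasp_force: 54.2
```

Emit:
{"fn": "inch_along", "kwargs": {
  "offsets": [
    {"finger_gap": 0.66},
    {"finger_gap": 0.69},
    {"finger_gap": 0.72},
    {"xyz": [0, 0, -0.01], "finger_gap": 0.74},
    {"xyz": [0, 0, -0.03], "finger_gap": 0.74},
    {"xyz": [0, 0, -0.05], "finger_gap": 0.74},
    {"xyz": [0, 0, -0.05], "rz": -5, "finger_gap": 0.74},
    {"xyz": [0, 0, -0.03], "rz": -5, "finger_gap": 0.74},
    {"finger_gap": 0.74}
  ]
}}

```text
time_s: 31.38
tcp_pos: [0.5085, 0.2997, 0.1951]
tool_rot: [179.6, -0.2, 90.0]
contact_force: [-0.1, 0.5, 0.6]
grip_width: 0.74
grasp_force: 0.0
```

```bash
python3 -c "
from h import *
snap('wrist','w7')"
```

Emit:
{"fn": "inch_along", "kwargs": {
  "offsets": [
    {"xyz": [-0.03, 0.003, 0], "finger_gap": 0.74},
    {"xyz": [-0.05, 0.0044, 0], "finger_gap": 0.74},
    {"xyz": [-0.05, 0.0044, 0], "finger_gap": 0.74},
    {"xyz": [-0.05, 0.0044, 0], "finger_gap": 0.74},
    {"xyz": [-0.05, 0.0044, 0], "finger_gap": 0.74},
    {"xyz": [-0.05, 0.0044, 0], "finger_gap": 0.74},
    {"xyz": [-0.05, 0.0044, 0], "finger_gap": 0.74},
    {"xyz": [-0.05, 0.0044, 0], "finger_gap": 0.74},
    {"xyz": [-0.05, 0.0044, 0], "finger_gap": 0.74},
    {"xyz": [-0.05, 0.0044, 0], "finger_gap": 0.74},
    {"xyz": [-0.05, 0.0044, 0], "finger_gap": 0.74},
    {"xyz": [-0.05, 0.0044, 0], "finger_gap": 0.74},
    {"xyz": [-0.02, 0.003, 0], "finger_gap": 0.7},
    {"finger_gap": 0.7},
    {"finger_gap": 0.7}
  ]
}}

```text
time_s: 33.3
tcp_pos: [0.5598, -0.2997, 0.1897]
tool_rot: [-179.9, -0.1, 90.0]
contact_force: [-1.3, 0.6, 0.6]
grip_width: 0.699
grasp_force: 0.0
```

```bash
python3 -c "
from h import *
a=load('w7')['image'][:,:,::-1]; b=snap('top','t3')['image'][:,:,::-1]
cv2.imwrite('pics/t3c.png',np.hstack([a[0:420,80:400],cv2.resize(b[180:295,80:190],(439,420)[:2],interpolation=cv2.INTER_CUBIC)]))"
```

```text
(no output)
```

View pics/t3c.png

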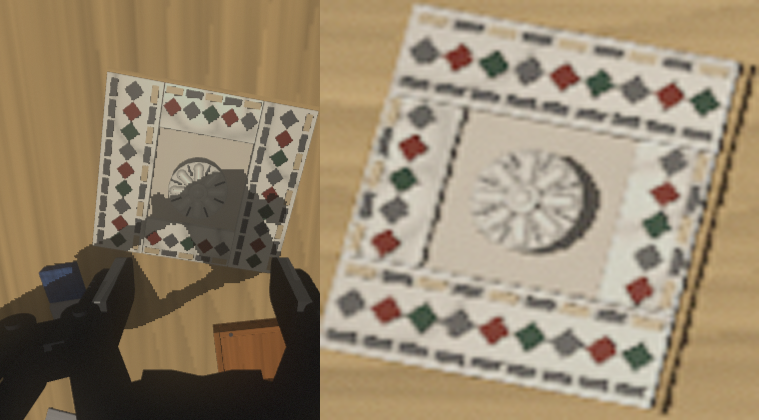

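Run:
```python
from h import *
c=load('t3')
f=lambda x,y,z:ray(c,80+(x-320)/3.99,180+y/3.652,z)[:2].round(4)
print('button',f(522,198,.049))
P=[f(415,5,.02),f(742,62,.02),f(660,408,.02),f(322,345,.02)]; print(P,np.mean(P,0))
P=[f(466,108,.02),f(638,150,.012),f(600,300,.012),f(427,266,.02)]; print(P,np.mean(P,0))
```

```text
button [0.5039 0.2939]
[array([0.6158, 0.3655]), array([0.5868, 0.1953]), array([0.3944, 0.2256]), array([0.4247, 0.3964])] [0.505425 0.2957  ]
[array([0.5575, 0.3347]), array([0.537 , 0.2474]), array([0.4528, 0.2613]), array([0.469 , 0.3475])] [0.504075 0.297725]
```

The rosette lies flat, petals up, within about 2 mm of the field's centre. Fetching the bottle now.

Emit:
{"fn": "inch_along", "kwargs": {
  "offsets": [
    {"xyz": [-0.001, -0.0005, 0.04], "finger_gap": 0.7},
    {"xyz": [0, 0, 0.04], "finger_gap": 0.7},
    {"xyz": [0, 0, 0.03], "finger_gap": 0.68},
    {"xyz": [0, 0, 0.012], "finger_gap": 0.66},
    {"xyz": [0, 0, 0.004], "finger_gap": 0.64},
    {"finger_gap": 0.62},
    {"finger_gap": 0.6}
  ],
  "grip_force": 60
}}

```text
time_s: 34.22
tcp_pos: [0.561, -0.3032, 0.0664]
tool_rot: [179.9, 0.1, 90.0]
contact_force: [-0.2, 0.9, -0.4]
grip_width: 0.595
grasp_force: 0.0
```

Emit:
{"fn": "inch_along", "kwargs": {
  "offsets": [
    {"xyz": [0.001, -0.001, 0.0015], "finger_gap": 0.6},
    {"finger_gap": 0.6},
    {"finger_gap": 0.6}
  ]
}}

```text
time_s: 34.6
tcp_pos: [0.5589, -0.3017, 0.0634]
tool_rot: [180.0, 0.0, 90.0]
contact_force: [-0.3, 0.1, -0.2]
grip_width: 0.601
grasp_force: 0.0
```

Emit:
{"fn": "inch_along", "kwargs": {
  "offsets": [
    {"finger_gap": 0.4},
    {"finger_gap": 0.4},
    {"finger_gap": 0.4},
    {"finger_gap": 0.4},
    {"xyz": [0, 0, -0.005], "finger_gap": 0.4},
    {"xyz": [0, 0, -0.025], "finger_gap": 0.4},
    {"xyz": [0, 0, -0.04], "finger_gap": 0.4},
    {"xyz": [0, 0, -0.035], "finger_gap": 0.4},
    {"xyz": [0.02, 0.003, 0], "finger_gap": 0.4},
    {"xyz": [0.045, 0.0065, 0], "finger_gap": 0.4},
    {"xyz": [0.05, 0.0075, 0], "finger_gap": 0.4},
    {"xyz": [0.05, 0.0075, 0], "finger_gap": 0.4},
    {"xyz": [0.04, 0.006, 0], "finger_gap": 0.4},
    {"xyz": [0.0156, 0.002, 0], "finger_gap": 0.4},
    {"rz": -5.1, "finger_gap": 0.4},
    {"rz": -5.1, "finger_gap": 0.4},
    {"finger_gap": 0.4},
    {"finger_gap": 0.4}
  ]
}}

```text
time_s: 36.85
tcp_pos: [0.5905, -0.081, 0.1672]
tool_rot: [-179.9, -0.0, 100.1]
contact_force: [-0.3, -0.4, -3.1]
grip_width: 0.533
grasp_force: 61.4
```

Target TCP is (0.5916, −0.0811, about 0.0654).

Emit:
{"fn": "inch_along", "kwargs": {
  "offsets": [
    {"xyz": [0, 0.001, 0.03], "finger_gap": 0.4},
    {"xyz": [0, 0, 0.035], "finger_gap": 0.4},
    {"xyz": [0, 0, 0.02], "finger_gap": 0.4},
    {"xyz": [0, 0, 0.01], "finger_gap": 0.4},
    {"xyz": [0, 0, 0.003], "finger_gap": 0.4},
    {"finger_gap": 0.4},
    {"finger_gap": 0.4}
  ]
}}

```text
time_s: 37.72
tcp_pos: [0.5934, -0.081, 0.0715]
tool_rot: [179.9, 0.1, 100.2]
contact_force: [-0.4, -0.7, -2.9]
grip_width: 0.525
grasp_force: 61.6
```

Emit:
{"fn": "inch_along", "kwargs": {
  "offsets": [
    {"xyz": [0, -0.001, 0.003], "finger_gap": 0.4},
    {"xyz": [0, 0, 0.0015], "finger_gap": 0.4},
    {"finger_gap": 0.4},
    {"finger_gap": 0.4}
  ]
}}

```text
time_s: 38.22
tcp_pos: [0.5913, -0.081, 0.0657]
tool_rot: [-180.0, -0.0, 100.2]
contact_force: [-0.3, 0.3, -3.5]
grip_width: 0.537
grasp_force: 61.8
```

Emit:
{"fn": "inch_along", "kwargs": {
  "offsets": [
    {"xyz": [0, 0, 0.0008], "finger_gap": 0.4},
    {"xyz": [0, 0, 0.0005], "finger_gap": 0.4},
    {"finger_gap": 0.4}
  ]
}}

```text
time_s: 38.6
tcp_pos: [0.5914, -0.081, 0.0656]
tool_rot: [-180.0, -0.0, 100.2]
contact_force: [-3.5, 0.3, 5.3]
grip_width: 0.53
grasp_force: 62.4
```

Emit:
{"fn": "inch_along", "kwargs": {
  "offsets": [
    {"finger_gap": 0.58},
    {"finger_gap": 0.63},
    {"finger_gap": 0.68},
    {"xyz": [0, 0, -0.02], "finger_gap": 0.68},
    {"xyz": [0, 0, -0.045], "finger_gap": 0.74},
    {"xyz": [0, 0, -0.045], "rz": 5.1, "finger_gap": 0.84},
    {"xyz": [0, 0, -0.02], "rz": 5.1, "finger_gap": 0.88},
    {"xyz": [-0.02, -0.01, 0], "finger_gap": 0.88},
    {"xyz": [-0.045, -0.025, 0], "finger_gap": 0.88},
    {"xyz": [-0.045, -0.025, 0], "finger_gap": 0.88},
    {"xyz": [-0.045, -0.025, 0], "finger_gap": 0.88},
    {"xyz": [-0.045, -0.025, 0], "finger_gap": 0.88},
    {"xyz": [-0.021, -0.0105, 0], "finger_gap": 0.88},
    {"finger_gap": 0.88},
    {"xyz": [0, 0, 0.04], "finger_gap": 0.88},
    {"xyz": [0, 0, 0.04], "finger_gap": 0.88},
    {"xyz": [0, 0, 0.035], "finger_gap": 0.88},
    {"xyz": [0, 0, 0.018], "finger_gap": 0.88},
    {"xyz": [0, 0, 0.005], "finger_gap": 0.84},
    {"finger_gap": 0.8}
  ]
}}

```text
time_s: 41.1
tcp_pos: [0.4715, -0.3022, 0.0571]
tool_rot: [179.9, 0.0, 90.0]
contact_force: [0.2, 0.1, -0.3]
grip_width: 0.801
grasp_force: 0.0
```

Emit:
{"fn": "inch_along", "kwargs": {
  "offsets": [
    {"finger_gap": 0.78}
  ]
}}

```text
time_s: 41.22
tcp_pos: [0.472, -0.3028, 0.058]
tool_rot: [179.9, 0.1, 90.0]
contact_force: [-0.8, 0.8, 0.4]
grip_width: 0.779
grasp_force: 0.0
```

Emit:
{"fn": "inch_along", "kwargs": {
  "offsets": [
    {"xyz": [0.0003, -0.0005, 0.0008], "finger_gap": 0.78},
    {"finger_gap": 0.78},
    {"finger_gap": 0.78}
  ]
}}

```text
time_s: 41.6
tcp_pos: [0.4705, -0.3018, 0.056]
tool_rot: [180.0, 0.0, 90.0]
contact_force: [-0.5, 0.6, -0.5]
grip_width: 0.779
grasp_force: 0.0
```

Emit:
{"fn": "inch_along", "kwargs": {
  "offsets": [
    {"finger_gap": 0.55},
    {"finger_gap": 0.55},
    {"finger_gap": 0.55},
    {"finger_gap": 0.55}
  ]
}}

```text
time_s: 42.1
tcp_pos: [0.4708, -0.302, 0.0562]
tool_rot: [180.0, 0.0, 90.0]
contact_force: [-0.5, 0.9, 6.0]
grip_width: 0.717
grasp_force: 65.3
```

Emit:
{"fn": "inch_along", "kwargs": {
  "offsets": [
    {"xyz": [0, 0, -0.005], "finger_gap": 0.55},
    {"xyz": [0, 0, -0.025], "finger_gap": 0.55},
    {"xyz": [0, 0, -0.035], "finger_gap": 0.55},
    {"xyz": [0, 0, -0.04], "finger_gap": 0.55},
    {"xyz": [0, 0, -0.03], "finger_gap": 0.55},
    {"xyz": [0.02, 0.008, 0], "finger_gap": 0.55},
    {"xyz": [0.045, 0.017, 0], "finger_gap": 0.55},
    {"xyz": [0.05, 0.019, 0], "finger_gap": 0.55},
    {"xyz": [0.05, 0.019, 0], "finger_gap": 0.55},
    {"xyz": [0.05, 0.019, 0], "finger_gap": 0.55},
    {"xyz": [0.045, 0.017, 0], "finger_gap": 0.55},
    {"xyz": [0.03, 0.011, 0], "finger_gap": 0.55},
    {"xyz": [0.0101, 0.0036, 0], "finger_gap": 0.55},
    {"finger_gap": 0.55},
    {"xyz": [0, 0, 0.03], "finger_gap": 0.55},
    {"xyz": [0, 0, 0.045], "finger_gap": 0.55},
    {"xyz": [0, 0, 0.03], "finger_gap": 0.55},
    {"xyz": [0, 0, 0.014], "finger_gap": 0.55},
    {"xyz": [0, 0, 0.005], "finger_gap": 0.55},
    {"finger_gap": 0.55}
  ]
}}

```text
time_s: 44.6
tcp_pos: [0.5848, -0.0021, 0.0675]
tool_rot: [179.9, 0.0, 90.0]
contact_force: [-0.6, 0.1, -2.5]
grip_width: 0.717
grasp_force: 66.2
```

Emit:
{"fn": "inch_along", "kwargs": {
  "offsets": [
    {"finger_gap": 0.55},
    {"finger_gap": 0.55}
  ]
}}

```text
time_s: 44.85
tcp_pos: [0.5849, -0.0016, 0.0679]
tool_rot: [179.9, 0.0, 90.0]
contact_force: [0.7, 0.1, -3.3]
grip_width: 0.713
grasp_force: 66.2
```

Emit:
{"fn": "inch_along", "kwargs": {
  "offsets": [
    {"xyz": [0, -0.0003, 0.005], "finger_gap": 0.55},
    {"xyz": [0, 0, 0.003], "finger_gap": 0.55},
    {"xyz": [0, 0, 0.0015], "finger_gap": 0.55},
    {"finger_gap": 0.55},
    {"finger_gap": 0.55}
  ]
}}

```text
time_s: 45.48
tcp_pos: [0.5836, -0.0015, 0.0582]
tool_rot: [-179.9, -0.0, 90.0]
contact_force: [-3.1, 0.2, 5.4]
grip_width: 0.712
grasp_force: 67.2
```

Emit:
{"fn": "inch_along", "kwargs": {
  "offsets": [
    {"finger_gap": 0.76},
    {"finger_gap": 0.81},
    {"finger_gap": 0.87},
    {"xyz": [0, 0, -0.02], "finger_gap": 0.88},
    {"xyz": [0, 0, -0.045], "finger_gap": 0.88},
    {"xyz": [0, 0, -0.05], "finger_gap": 0.88},
    {"xyz": [-0.02, -0.015, -0.02], "finger_gap": 0.88},
    {"xyz": [-0.045, -0.03, 0], "finger_gap": 0.88},
    {"xyz": [-0.048, -0.032, 0], "finger_gap": 0.88},
    {"xyz": [-0.048, -0.032, 0], "finger_gap": 0.88},
    {"xyz": [-0.048, -0.032, 0], "finger_gap": 0.88},
    {"xyz": [-0.045, -0.03, 0], "finger_gap": 0.88},
    {"xyz": [-0.035, -0.022, 0], "finger_gap": 0.88},
    {"xyz": [-0.0108, -0.0068, 0], "finger_gap": 0.88},
    {"finger_gap": 0.88},
    {"xyz": [0, 0, 0.04], "finger_gap": 0.88},
    {"xyz": [0, 0, 0.045], "finger_gap": 0.88},
    {"xyz": [0, 0, 0.035], "finger_gap": 0.88},
    {"xyz": [0, 0, 0.016], "finger_gap": 0.86},
    {"xyz": [0, 0, 0.003], "finger_gap": 0.82}
  ]
}}

```text
time_s: 47.98
tcp_pos: [0.3841, -0.3003, 0.0526]
tool_rot: [-179.9, -0.1, 90.1]
contact_force: [0.7, 0.4, -0.3]
grip_width: 0.82
grasp_force: 0.0
```

Emit:
{"fn": "inch_along", "kwargs": {
  "offsets": [
    {"finger_gap": 0.78},
    {"finger_gap": 0.75},
    {"finger_gap": 0.75}
  ]
}}

```text
time_s: 48.35
tcp_pos: [0.3846, -0.302, 0.0543]
tool_rot: [179.9, 0.1, 90.0]
contact_force: [-0.4, 0.4, 1.0]
grip_width: 0.752
grasp_force: 0.0
```

Emit:
{"fn": "inch_along", "kwargs": {
  "offsets": [
    {"xyz": [0.0003, -0.0003, 0.0025], "finger_gap": 0.75},
    {"finger_gap": 0.75},
    {"finger_gap": 0.75}
  ]
}}

```text
time_s: 48.72
tcp_pos: [0.3835, -0.3011, 0.0506]
tool_rot: [-180.0, -0.0, 90.0]
contact_force: [-0.2, 0.4, -0.4]
grip_width: 0.749
grasp_force: 0.0
```

Emit:
{"fn": "inch_along", "kwargs": {
  "offsets": [
    {"finger_gap": 0.5},
    {"finger_gap": 0.5},
    {"finger_gap": 0.5},
    {"finger_gap": 0.5}
  ]
}}

```text
time_s: 49.22
tcp_pos: [0.3838, -0.3013, 0.051]
tool_rot: [180.0, 0.0, 90.0]
contact_force: [-0.4, 0.3, 6.0]
grip_width: 0.679
grasp_force: 61.5
```

Emit:
{"fn": "inch_along", "kwargs": {
  "offsets": [
    {"xyz": [0, 0, -0.005], "finger_gap": 0.5},
    {"xyz": [0, 0, -0.025], "finger_gap": 0.5},
    {"xyz": [0, 0, -0.035], "finger_gap": 0.5},
    {"xyz": [0, 0, -0.04], "finger_gap": 0.5},
    {"xyz": [0, 0, -0.03], "finger_gap": 0.5},
    {"xyz": [0.02, 0.01, 0], "finger_gap": 0.5},
    {"xyz": [0.045, 0.022, 0], "finger_gap": 0.5},
    {"xyz": [0.045, 0.022, 0], "finger_gap": 0.5},
    {"xyz": [0.045, 0.022, 0], "finger_gap": 0.5},
    {"xyz": [0.045, 0.022, 0], "finger_gap": 0.5},
    {"xyz": [0.045, 0.022, 0], "finger_gap": 0.5},
    {"xyz": [0.045, 0.022, 0], "finger_gap": 0.5},
    {"xyz": [0.045, 0.022, 0], "finger_gap": 0.5},
    {"xyz": [0.035, 0.017, 0], "finger_gap": 0.5},
    {"xyz": [0.0113, 0.0055, 0], "finger_gap": 0.5},
    {"finger_gap": 0.5},
    {"xyz": [0, 0, 0.03], "finger_gap": 0.5},
    {"xyz": [0, 0, 0.045], "finger_gap": 0.5},
    {"xyz": [0, 0, 0.03], "finger_gap": 0.5},
    {"xyz": [0, 0, 0.016], "finger_gap": 0.5}
  ]
}}

```text
time_s: 51.72
tcp_pos: [0.5677, 0.0785, 0.0624]
tool_rot: [-179.7, 0.0, 89.9]
contact_force: [-0.2, 0.1, -2.7]
grip_width: 0.676
grasp_force: 64.0
```

Emit:
{"fn": "inch_along", "kwargs": {
  "offsets": [
    {"xyz": [0, 0, 0.003], "finger_gap": 0.5},
    {"finger_gap": 0.5},
    {"finger_gap": 0.5}
  ]
}}

```text
time_s: 52.1
tcp_pos: [0.5716, 0.0802, 0.0633]
tool_rot: [179.8, -0.0, 90.0]
contact_force: [0.3, 0.9, -2.9]
grip_width: 0.68
grasp_force: 64.0
```

Emit:
{"fn": "inch_along", "kwargs": {
  "offsets": [
    {"xyz": [0, -0.0003, 0.005], "finger_gap": 0.5},
    {"xyz": [0, 0, 0.003], "finger_gap": 0.5},
    {"xyz": [0, 0, 0.001], "finger_gap": 0.5},
    {"finger_gap": 0.5},
    {"finger_gap": 0.5}
  ]
}}

```text
time_s: 52.72
tcp_pos: [0.5698, 0.0803, 0.0531]
tool_rot: [-180.0, -0.0, 90.0]
contact_force: [-0.9, 0.9, 2.7]
grip_width: 0.677
grasp_force: 62.8
```

Landed. Releasing, lifting and backing away, then a final look.

Emit:
{"fn": "inch_along", "kwargs": {
  "offsets": [
    {"finger_gap": 0.72},
    {"finger_gap": 0.78},
    {"finger_gap": 0.84},
    {"xyz": [0, 0, -0.02], "finger_gap": 0.88},
    {"xyz": [0, 0, -0.045], "finger_gap": 0.88},
    {"xyz": [0, 0, -0.05], "finger_gap": 0.88},
    {"xyz": [0, -0.03, -0.03], "finger_gap": 0.88},
    {"xyz": [0, -0.05, -0.03], "finger_gap": 0.88},
    {"xyz": [0, -0.05, 0], "finger_gap": 0.88},
    {"xyz": [0, -0.05, 0], "finger_gap": 0.88},
    {"xyz": [0, -0.02, 0], "finger_gap": 0.88},
    {"finger_gap": 0.88}
  ]
}}

```text
time_s: 54.22
tcp_pos: [0.3692, 0.0803, 0.2288]
tool_rot: [179.8, -0.0, 90.0]
contact_force: [0.7, 0.5, -0.8]
grip_width: 0.883
grasp_force: 0.0
```

Run:
```python
from h import *
a=snap('top','t4')['image']; b=load('top0')['image']; s=snap('side','s4')['image']
f=lambda i:cv2.resize(i[140:235,210:350],None,fx=2.8,fy=2.8,interpolation=cv2.INTER_CUBIC)
o=np.zeros((590,800,3),np.uint8); o[:266,:392]=f(b); o[:266,400:792]=f(a)
o[270:590,:427]=cv2.resize(s,(427,320)); o[270:590,430:800]=cv2.resize(a[130:300,60:256],(370,320))
cv2.imwrite('pics/fin.png',o[:,:,::-1])
# shifts before/after per item
for n,(u,v,w,h) in dict(jar=(222,182,36,34),tin=(264,175,36,34),bottle=(307,176,36,36),dia=(227,160,27,20),fin=(269,157,22,15)).items():
    (dx,dy),q=cv2.phaseCorrelate(*[cv2.cvtColor(i[v:v+h,u:u+w],cv2.COLOR_RGB2GRAY).astype(float) for i in (b,a)]); print(n,round(dx*1.8,1),round(dy*1.8,1),'mm',round(q,2))
```

```text
jar 0.2 0.4 mm 0.92
tin 0.1 0.1 mm 1.02
bottle 0.2 -0.5 mm 0.96
dia 1.0 0.1 mm 1.02
fin -0.1 0.6 mm 1.03
```

View pics/fin.png

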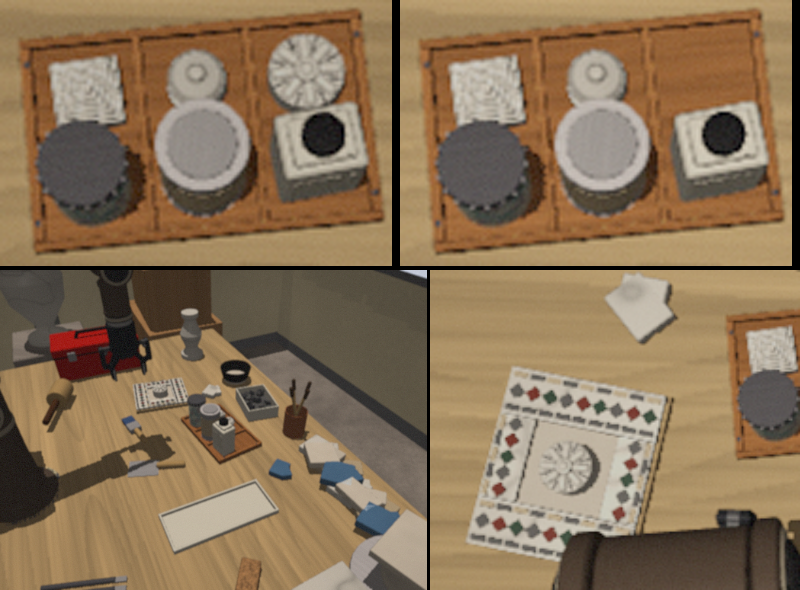

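The before and after views match to within about 1 mm. The tray is empty and the rosette is in the panel field.

```bash
python3 -c "
from plant import r
print(r.hand_in())"
```

```text
the job is handed in; nothing more can be done
None
```

The job is done and handed in at about 54 s of robot time: the rosette lies petals up within about 2–3 mm of the centre of the panel's field, and the tin, jar and bottle are upright in the rack within about 1 mm of where they started, with the other two carvings left in place.

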